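# Seat the cigar mould in its loading bed

### The job

Locate the white grooved mould on the steel loading bed: push it gently against both dowels until it bears on the two of them, then slide it along the dowels until its end bears on the nose of the end stop. Keep it flat on the bed, never force it against the dowels or the stop, leave the other things alone, and let go with it fully home against all three.

Things in the scene. Friction and masses are not known exactly. Their poses are not given: they have to be found in the camera images.
- bed: Fixed bare steel plate lying flat on the table, 250 (its x) by 400 (its y) by 12 mm. Origin at the centre of its underside, so its top is at z = 12 mm; z up. Its +x side carries the two dowels, its +y end the end stop. Robot side is -x; it may be turned up to 0.2 rad to the world axes and lies elsewhere each time.
- mould: White plastic mould half, a loose block 110 (its x) by 220 (its y) by 32 mm high, 0.3 to 0.6 kg, with eight open grooves across its top along its x; its lower 20 mm is solid with plain upright sides. Origin at the centre of its underside, which lies on the bed; z up. It starts 2 to 6 cm short of the dowels, 2 to 9 cm short of the stop, and turned up to 0.2 rad to the bed.
- mould_center (a point): Centre of the mould, 16 mm above its underside; axes as the mould's. Home, these are parallel to the bed's, its +x long side lies on both dowels and its +y end on the stop. Pushing the mould over the bed takes about 1 to 2 N, more once it turns about a dowel; some 7 to 12 N squares it on the dowels, 4 N seats it on the stop. Each dowel bears up to 15 N, the stop 12 N.
- mould_far_right (a point): Point on the mould's +x long side, 90 mm to the -y of its middle, 10 mm above its underside.
- mould_far_left (a point): Point on the mould's +x long side, 90 mm to the +y of its middle, 10 mm above its underside.
- mould_end (a point): Middle of the mould's +y end face, 10 mm above its underside.
- dowel_right: Fixed upright steel dowel, 14 mm in diameter, 18 mm tall, standing on the bed at bed x = 85 mm, y = -45 mm. Origin at its foot.
- dowel_left: The other dowel, alike, at bed x = 85 mm, y = +45 mm.
- dowel_right_contact (a point): The point of the right dowel that faces the mould (bed x = 78 mm, y = -45 mm), 10 mm above the bed's top; axes as the bed's.
- dowel_left_contact (a point): The same point of the left dowel (bed x = 78 mm, y = +45 mm).
- stop: End stop fixed on the bed's +y end: aluminium block 45 by 35 by 22 mm with a round steel nose of 14 mm diameter that sticks out 10 mm towards the bed's -y. Its nose tip stands at bed x = 23 mm and at bed y = 130 to 155 mm (it is set anew each time). Origin on the bed's top under the nose tip; axes as the bed's.
- stop_tip (a point): Tip of the stop's nose, 10 mm above the bed's top; axes as the bed's.
- glue_jar: Bystander: small lidded glue jar, 42 mm in diameter, 58 mm tall, standing on the bed's corner at -x, +y. Origin at its foot. Leave it.
- weight: Bystander: small brass weight, 32 mm in diameter, 27 mm tall, on the bed's corner at +x, -y. Origin at its foot. Leave it.
- gauge: Bystander: wooden ring gauge, a 60 by 150 by 8 mm plate with four holes, lying on the table to the right of the bed. Origin under its centre. Leave it.
- leaf_knife: Bystander: half-round steel leaf knife with a wooden back, about 80 by 130 by 12 mm, lying to the left of the bed. Origin under the wooden back. Leave it.
- paste_brush: Bystander: brush 170 mm long, lying on the table to the right of the bed. Leave it.

How it is judged:
On the way, in this order (a step that is already met when the one before it is completed fails the run):
1. the mould is pushed against both dowels at once (bearing on each with over 0.5 N) (contact force between mould and dowel_right above 0.5 N and contact force between mould and dowel_left above 0.5 N), for 0.1 s.
2. the mould is pushed against the end stop (over 0.5 N) while both ends of its long side are within 10 mm of the line of the two dowels' contact points (contact force between mould and stop above 0.5 N and x of mould_far_right in the frame of dowel_right_contact between -0.01 and 0.01 m and x of mould_far_left in the frame of dowel_left_contact between -0.01 and 0.01 m), for 0.1 s.
At the end, for the whole second after the job is handed in: The mould lies at rest flat on the bed, both ends of its long side within 2 mm of the line of the two dowels' contact points and its end within 2 mm of the stop's nose, and is let go (x of mould_far_right in the frame of dowel_right_contact between -0.002 and 0.002 m and x of mould_far_left in the frame of dowel_left_contact between -0.002 and 0.002 m and y of mould_end in the frame of stop_tip between -0.002 and 0.002 m and angle between mould_center's own z axis and vertical below 0.04 rad and height (world z) of mould_center below 0.032 m and linear speed of mould below 0.01 m/s and angular speed of mould below 0.05 rad/s); the robot touches nothing.
It fails at once if the mould is forced against the right dowel with over 15 N (contact force between mould and dowel_right above 15 N).
It fails at once if the mould is forced against the left dowel with over 15 N (contact force between mould and dowel_left above 15 N).
It fails at once if the mould is forced against the end stop with over 12 N (contact force between mould and stop above 12 N).
It fails at once if the mould is lifted or tipped off the bed (height (world z) of mould_center above 0.043 m or angle between mould_center's own z axis and vertical above 0.15 rad).
It fails at once if the glue jar, the weight, the gauge, the knife or the brush is moved more than 15 mm (distance of any of glue_jar, weight, gauge, leaf_knife, paste_brush from where it was at the start of the episode above 0.015 m).
It also fails if it takes over 72 s, if anything falls off the work surface, if the arm or the gripper's body presses on something with over 40 N, if the wrist force passes 120 N, or if a joint passes its speed limit or range.

### The arm

A 6-joint arm with a two-finger parallel gripper is mounted at the origin on the work surface. World frame = base frame: x ahead of the robot, y to its left, z up, the work surface at z = 0. Lengths are in m, angles in rad, forces in N, time in s.
With the tool pointing down it reaches from about 0.25 to 0.775 m from the base axis. Payload 4 kg.
Tool frame: the origin (TCP) lies on the centre line of the jaws, within the pads' length; the fingertips stand 8 mm ahead of it and the grasp point (between the pads) lies 11 mm behind it; z points along the fingers, y is the direction in which the jaws open and shut (so a half turn about z gives the same grasp; the last joint's range is limited). The gripper opens to 94 mm and grips with 3 to 60 N. Pads are 16 mm wide; open, the fingers measure 119 mm over their backs; the gripper's body (75 mm by 177 mm) begins 78 mm behind the grasp point.
Start: joints at [-1.212, 0.087, 1.371, -0, 1.684, -0.103], TCP at [0.245, -0.492, 0.214] pointing down, gripper open.
Joint ranges: [-3.1, 3.1], [-0.76, 2.03], [0.27, 2.55], [-1.08, 4.22], [0.17, 2.65], [-2.57, 2.57]. Speed limits (rad/s): [2.79, 2.79, 3.14, 3.14, 3.14, 3.14].

### API

Orientations are given as [roll, pitch, yaw] about the fixed x, y, z axes, in that order (R = Rz(yaw) Ry(pitch) Rx(roll)).
In Python, from bench import robot gives the robot as it stands.
- The arm moves only by the shell command python3 -m crank 'ROWS' [OPENING]. ROWS is JSON, a list of rows, each a list of 4 numbers: the shift along the tool's x, y, z scaled (see below), then the turn about the tool's z scaled (see below). A call has exactly 10 rows; each row shifts and turns the commanded pose from where the row before left it, along the tool's axes as they then stand; what a row does not reach is not made up. The controller multiplies each number of a shift by 0.2 m and each number of a turn by pi/2 rad. A row lasts 1/8 s, in which the tool goes at most 62.5 mm and 10.7 degrees, less where a joint would pass 70% of its speed; a pose out of reach is approached as far as the arm can. A call with a number of a shift or a turn outside -1 to 1 is refused whole. A call with a gripper value outside its range is refused whole. OPENING is the gripper command: -1 is fully open, 1 is shut, values between are in proportion, set as the call begins (- or left out, the last holds). The fingers move at their own pace and stop on an object; the grip force is fixed at half the most. Time passes only in rows, so rows that do not move let the fingers close, or fill a call up. It gives the time, the measured TCP pose, the force and the opening at its end, in the units of the state.
- robot.get_obs(): the state, without advancing time (a new reading comes with each control period).
- robot.snapshot(name): name is "side" or "top"; returns (picture, depth): 420x560x3 uint8, red, green, blue; 420x560 float32, m along the optical axis (not along the pixel's ray), 0 where there is no reading.
- robot.camera_params(name): a dict with "fx", "fy", "cx", "cy" (pixels), "distortion" ([k1, k2, p1, p2, k3] as OpenCV has them; the pictures are not rectified), "world_from_camera" (4x4, takes a point from camera to world coordinates). Camera axes: x right, y down, z forward; pixel columns grow to the right and rows downward; lengths in m; the calibration is good to about 2 mm. A picture is of the moment at which its call begins. camera_params takes no time and is no camera call.
- robot.close_job(): hands the job in, once; it reports no verdict.
The state is a dict: "time": time; "joint_positions": joint angles; "qvel": joint speeds; "joint_torque": joint torques, N m; "tool_pos": TCP position; "ee_rot": TCP orientation; "wrist_force": force on the tool from outside, world axes, zero at the start; "wrist_torque": the same for the moment, N m; "width": finger opening in m.
Only numpy, scipy, OpenCV 4.12 (cv2) and the standard library are available. Lean on these libraries where they do the work, as an engineer would, in place of code of your own. Each camera call takes 0.05 s, during which the arm holds its last target.

## Working session

There is one attempt and no reset: what is moved stays moved. The work goes in short steps, Python scripts to look and compute and a shell command to move; the robot and the scene stay as the last step left them, time stands still between calls to the robot, and variables do not carry over. Pictures are saved under pics/ and viewed, and the job is handed in when it is done.

```bash
ls; mkdir -p pics
python3 - <<'E'
from bench import robot
import cv2,numpy as np
print(robot.get_obs())
for n in("top","side"):
    p,d=robot.snapshot(n); cv2.imwrite(f"pics/{n}0.png",p[:,:,::-1]); np.save(f"{n}0.npy",d); np.save(f"{n}0p.npy",p)
    print(n,robot.camera_params(n))
E
```

```text
pics
{'time': 0.0, 'joint_positions': array([-1.21210644e+00,  8.79668383e-02,  1.37222615e+00, -2.11860736e-05,
        1.68360797e+00, -1.03119928e-01]), 'qvel': array([ 0.00033555,  0.00107193, -0.00127456, -0.00156189, -0.00150594,
        0.0009735 ]), 'joint_torque': array([-1.07767995e-03, -3.40182602e+01, -3.02427042e+01,  7.16873445e-02,
        3.30098625e-02, -1.60312970e-04]), 'tool_pos': array([ 0.24485649, -0.49190007,  0.21231196]), 'ee_rot': array([-3.13939391e+00, -2.06372561e-04,  4.61807226e-01]), 'wrist_force': array([ 1.20890398, -0.41609568, -1.01144878]), 'wrist_torque': array([ 0.02407839, -0.04671646,  0.05211796]), 'width': 0.09405721583402772}
top {'fx': 403.16308919167005, 'fy': 403.16308919167005, 'cx': 282.1229102112911, 'cy': 210.39436231186033, 'distortion': array([0.02706163, 0.        , 0.        , 0.        , 0.        ]), 'world_from_camera': array([[-0.01151065, -0.99238387,  0.12264487,  0.46843712],
       [-0.99983941,  0.00973783, -0.0150445 , -0.01304086],
       [ 0.01373562, -0.12279834, -0.99233659,  1.04325804],
       [ 0.        ,  0.        ,  0.        ,  1.        ]])}
side {'fx': 523.0932170446122, 'fy': 523.0932170446122, 'cx': 279.71447804684, 'cy': 202.01756480134748, 'distortion': array([0.02492569, 0.        , 0.        , 0.        , 0.        ]), 'world_from_camera': array([[ 9.96984191e-01, -5.74084110e-02,  5.22187425e-02,
         4.98645090e-01],
       [-7.76045727e-02, -7.39514546e-01,  6.68652202e-01,
        -9.01341966e-01],
       [ 2.30259274e-04, -6.70688088e-01, -7.41739466e-01,
         1.04380193e+00],
       [ 0.00000000e+00,  0.00000000e+00,  0.00000000e+00,
         1.00000000e+00]])}
```

View pics/top0.png

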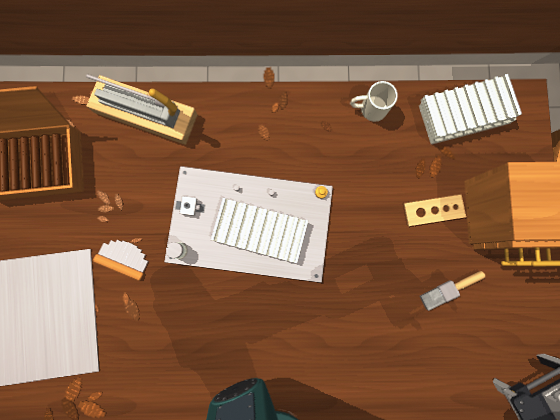

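View pics/side0.png

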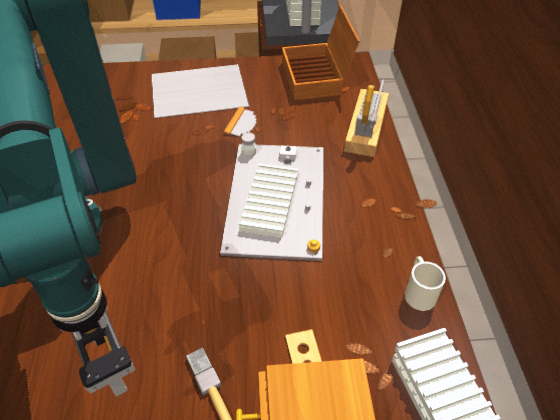

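The top view shows the bed with corners near (180,167), (332,184), (322,282) and (165,262). The mould is centred near (260,230), the dowels are at (237,188) and (272,193), the stop is at (190,206), the jar at (178,250) and the weight at (321,191). Next I'll measure these.

```bash
cat > h.py <<'E'
import cv2,numpy as np
from bench import robot
def ray(name,uv):
    c=robot.camera_params(name);K=np.array([[c['fx'],0,c['cx']],[0,c['fy'],c['cy']],[0,0,1]])
    p=cv2.undistortPoints(np.array(uv,float).reshape(-1,1,2),K,c['distortion'])[:,0]
    return np.c_[p,np.ones(len(p))],c['world_from_camera']
def onz(name,uv,z):
    r,T=ray(name,uv);d=r@T[:3,:3].T;o=T[:3,3];return o+d*((z-o[2])/d[:,2])[:,None]
def cloud(name,dep):
    H,W=dep.shape;u,v=np.meshgrid(np.arange(W),np.arange(H));r,T=ray(name,np.c_[u.ravel(),v.ravel()])
    return ((r*dep.reshape(-1,1))@T[:3,:3].T+T[:3,3]).reshape(H,W,3)
def proj(name,P):
    c=robot.camera_params(name);K=np.array([[c['fx'],0,c['cx']],[0,c['fy'],c['cy']],[0,0,1]]);T=np.linalg.inv(c['world_from_camera'])
    return cv2.projectPoints(np.array(P,float).reshape(-1,1,3),cv2.Rodrigues(T[:3,:3])[0],T[:3,3],K,c['distortion'])[0][:,0]
E
python3 - <<'E'
from h import *
d=np.load('top0.npy');p=np.load('top0p.npy')
cv2.imwrite('pics/topz.png',cv2.resize(p[155:295,150:345,::-1],None,fx=4,fy=4,interpolation=cv2.INTER_CUBIC))
p2=np.load('side0p.npy');cv2.imwrite('pics/sidez.png',cv2.resize(p2[125:270,210:340,::-1],None,fx=4,fy=4,interpolation=cv2.INTER_CUBIC))
C=cloud('top',d)
for uv in [(200,180),(300,270),(260,230),(262,231),(220,300),(190,206),(321,190),(178,247)]: print(uv,C[uv[1],uv[0]].round(4))
E
```

```text
(200, 180) [0.6772 0.1831 0.0125]
(300, 270) [ 0.4434 -0.0722  0.0124]
(260, 230) [0.5435 0.0272 0.0443]
(262, 231) [0.5417 0.0227 0.0336]
(220, 300) [0.371  0.1304 0.0029]
(190, 206) [0.6068 0.2036 0.0323]
(321, 190) [ 0.6436 -0.1272  0.039 ]
(178, 247) [0.503  0.2229 0.0676]
```

View pics/topz.png

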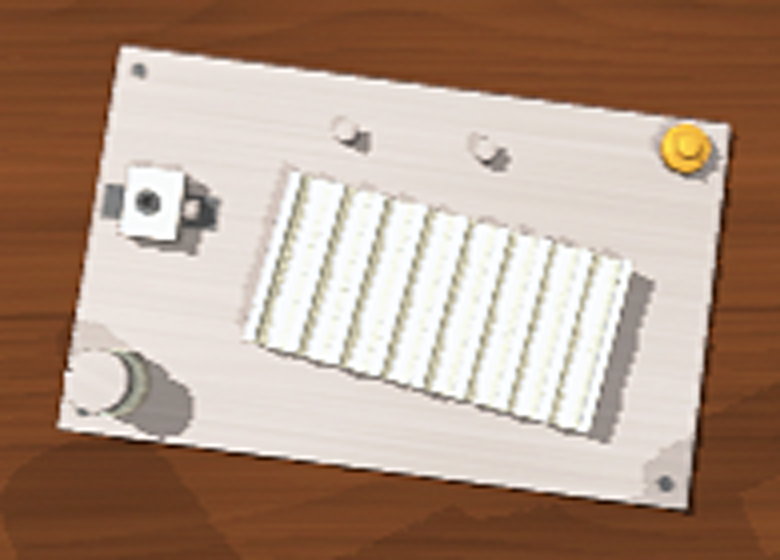

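View pics/sidez.png

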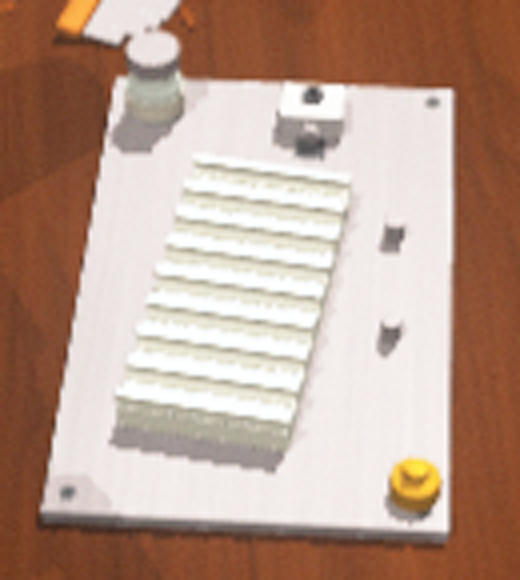

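```bash
cat >> h.py <<'E'
def fitrect(P,lx,ly):
    # rect of known size containing pts: fit from minAreaRect
    (cx,cy),(w,h),a=cv2.minAreaRect(P.astype(np.float32))
    b=cv2.boxPoints(((cx,cy),(w,h),a));e=[b[1]-b[0],b[2]-b[1]];L=max(e,key=np.linalg.norm)
    if L[1]<0:L=-L
    return np.array([cx,cy]),np.arctan2(-L[0],L[1]),sorted([w,h])
def mould(name,p=None,d=None):
    if d is None:p,d=robot.snapshot(name)
    C=cloud(name,d);bright=p.min(2)>0
    m=(abs(C[...,2]-.044)<.006)&(abs(C[...,0]-.55)<.2)&(abs(C[...,1]-.05)<.22)
    n,l,s,_=cv2.connectedComponentsWithStats(m.astype(np.uint8));k=1+np.argmax(s[1:,4]);v,u=np.where(l==k)
    return fitrect(onz(name,np.c_[u,v],.044)[:,:2],.11,.22),s[k,4]
E
python3 - <<'E'
from h import *
for n in('top','side'):
    d=np.load(n+'0.npy');p=np.load(n+'0p.npy').astype(int)
    m=((p[...,0]-p[...,2])<30)&(p.min(2)>90)
    nn,l,s,_=cv2.connectedComponentsWithStats(m.astype(np.uint8));c=(240,240) if n=='top' else None
    C=cloud(n,d)
    k=l[225,205] if n=='top' else l[220,310]
    mm=(l==k)&(abs(C[...,2]-.012)<.006)
    v,u=np.where(mm);P=onz(n,np.c_[u,v],.012)[:,:2]
    print(n,'bed',fitrect(P,.25,.4),len(P))
    print('mould',mould(n,p,d))
E
```

```text
top bed (array([0.56359386, 0.0554184 ]), np.float32(-0.1394492), [0.24902352690696716, 0.3998856842517853]) 10327
mould ((array([0.56531459, 0.10421376]), np.float32(1.2910687), [0.014810877852141857, 0.10842642933130264]), np.int32(179))
side bed (array([0.55974436, 0.13265727]), np.float32(-0.13158557), [0.2747187912464142, 0.5688996911048889]) 7054
mould ((array([ 0.52020764, -0.0563576 ]), np.float32(1.2945479), [0.019910568371415138, 0.11063286662101746]), np.int32(187))
```

```bash
python3 - <<'E'
s=open('h.py').read()
i=s.index("    m=(abs(C[...,2]-.044)")
s=s[:i]+'''    B=tobed(C[...,:2])
    m=(C[...,2]>.026)&(C[...,2]<.05)&(B[...,0]>-.115)&(B[...,0]<.079)&(B[...,1]>-.19)&(B[...,1]<.14)
    m&=~((B[...,0]<-.06)&(B[...,1]>.12))
    m=cv2.morphologyEx(m.astype(np.uint8),cv2.MORPH_CLOSE,np.ones((5,5)))
    n,l,s,_=cv2.connectedComponentsWithStats(m);k=1+np.argmax(s[1:,4]);m=(l==k)&(abs(C[...,2]-.044)<.007)
    v,u=np.where(m)
    c,a,w=fitrect(onz(name,np.c_[u,v],.044)[:,:2],.11,.22)
    return c,a,w,m.sum()
BC=np.array([.5636,.0554]);BA=-.1394
def tobed(P):
    c,s=np.cos(BA),np.sin(BA);return (np.asarray(P)-BC)@np.array([[c,-s],[s,c]])
def fromb(P):
    c,s=np.cos(BA),np.sin(BA);return np.asarray(P)@np.array([[c,s],[-s,c]])+BC
'''
open('h.py','w').write(s)
E
python3 - <<'E'
from h import *
for n in('top','side'):
    d=np.load(n+'0.npy');p=np.load(n+'0p.npy')
    c,a,w,k=mould(n,p,d);print(n,c,a,w,k,'bed',tobed(c),a-BA)
    q=p[:,:,::-1].copy()
    def draw(P,col):
        for x,y in proj(n,P):cv2.circle(q,(int(round(x*4)),int(round(y*4))),4,col,-1,shift=0)
    q=cv2.resize(q,None,fx=4,fy=4,interpolation=cv2.INTER_CUBIC)
    b=lambda x,y,z:[*fromb([x,y]),z]
    draw([b(x,y,.012) for x in(-.125,.125) for y in(-.2,.2)],(0,0,255))
    draw([b(.085,y,.03) for y in(-.045,.045)],(255,0,0)); draw([b(.023,y,.022) for y in(.13,.155)],(0,255,0))
    for sx in(-1,1):
        for sy in(-1,1):
            X=c+[sx*.055*np.cos(a)-sy*.11*np.sin(a),sx*.055*np.sin(a)+sy*.11*np.cos(a)];draw([[*X,.044]],(255,0,255))
    o=(150,155,345,295) if n=='top' else (210,125,340,270)
    cv2.imwrite(f'pics/{n}f.png',q[o[1]*4:o[3]*4,o[0]*4:o[2]*4])
E
```

```text
top [0.54412645 0.028065  ] -0.27623597 [0.10966642946004868, 0.21977858245372772] 1704 bed [-0.01548648 -0.02977567] -0.13683596
side [0.54278415 0.02312209] -0.27679226 [0.1106334924697876, 0.22727297246456146] 1642 bed [-0.01612894 -0.03485714] -0.13739225
```

View pics/topf.png

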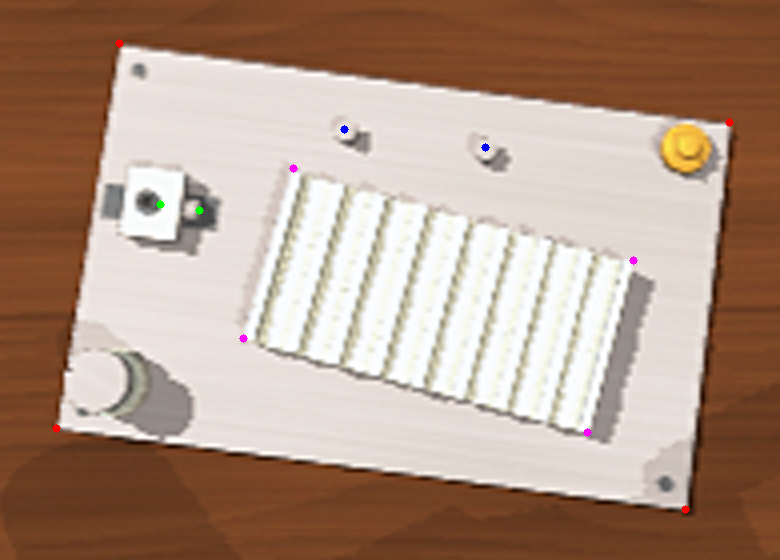

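View pics/sidef.png

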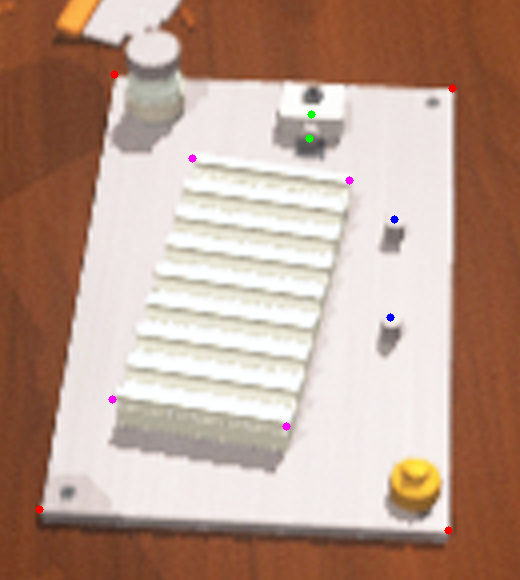

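```bash
cat >> h.py <<'E'
def plan(bx,by,z,yaw=None):
    o=robot.get_obs();t=o['tool_pos'];y=o['ee_rot'][2];print('t',o['time'],'tool bed',tobed(t[:2]).round(4),'z',t[2].round(4),'yaw-BA',round(y-BA,4),'F',o['wrist_force'].round(2),'w',o['width'].round(4))
    if yaw is None: yaw=y
    D=np.array([*fromb([bx,by]),z])-t;c,s=np.cos(yaw),np.sin(yaw)
    print('turn units',((y-yaw)/(np.pi/2)).round(4),'then shift units',(np.array([c*D[0]+s*D[1],s*D[0]-c*D[1],-D[2]])/.2).round(4))
E
python3 - <<'E'
from h import *
plan(-.100,-.010,.12,BA)
C=cloud('top',np.load('top0.npy'))
print(tobed(C[190,321,:2]),tobed(C[247,178,:2]))
E
python3 -m crank -h | head
```

```text
Traceback (most recent call last):
  File "h.py", line 38, in plan
    o=robot.get_obs();t=o['tool_pos'];y=o['ee_rot'][2];print('t',o['time'],'tool bed',tobed(t[:2]).round(4),'z',t[2].round(4),'yaw-BA',round(y-BA,4),'F',o['wrist_force'].round(2),'w',o['width'].round(4))
                                                                                                                                                                                       ^^^^^^^^^^^^^^^^
AttributeError: 'float' object has no attribute 'round'
invalid input: not JSON, or not a number
```

```bash
sed -i "s/o\['width'\].round(4)/round(o['width'],4)/" h.py
python3 - <<'E'
from h import *
plan(-.100,-.010,.12,BA)
C=cloud('top',np.load('top0.npy'))
print(tobed(C[190,321,:2]),tobed(C[247,178,:2]))
E
```

```text
t 0.1 tool bed [-0.2396 -0.5863] z 0.2124 yaw-BA 0.6012 F [-0.22  0.79 -0.07] w 0.094
turn units 0.3828 then shift units [ 0.6978 -2.8816  0.4621]
[ 0.10454612 -0.16969464] [-0.0832739   0.15748743]
```

```bash
python3 -m crank '[[0,0,0,0.0957],[0,0,0,0.0957],[0,0,0,0.0957],[0,0,0,0.0957],[0.07,-0.27,0.02,0],[0.07,-0.27,0.02,0],[0.07,-0.27,0.02,0],[0.07,-0.27,0.02,0],[0.07,-0.27,0.02,0],[0.07,-0.27,0.02,0]]' -0.06
python3 - <<'E'
from h import *
plan(-.100,-.010,.12,BA)
E
```

```text
time: 1.35
tool_pos: [0.3734, -0.1814, 0.189]
ee_rot: [-3.142, 0.0, -0.14]
wrist_force: [1.4, -0.3, -0.2]
width: 0.05
t 1.35 tool bed [-0.1554 -0.2609] z 0.189 yaw-BA -0.0005 F [ 1.4  -0.31 -0.18] w 0.05
turn units -0.0003 then shift units [ 0.277  -1.2547  0.3449]
```

```bash
python3 -m crank '[[0.055,-0.25,0.07,0],[0.055,-0.25,0.07,0],[0.055,-0.25,0.07,0],[0.055,-0.25,0.07,0],[0.055,-0.25,0.07,0],[0,0,0,0],[0,0,0.1,0],[0,0,0.1,0],[0,0,0.1,0],[0,0,0,0]]'
python3 - <<'E'
from h import *
plan(-.100,-.010,.026,BA)
E
```

```text
time: 2.6
tool_pos: [0.4608, 0.0557, 0.0579]
ee_rot: [3.14, 0.004, -0.141]
wrist_force: [0.6, -0.2, 1.2]
width: 0.0497
t 2.6 tool bed [-0.1019 -0.014 ] z 0.0579 yaw-BA -0.0013 F [ 0.63 -0.23  1.23] w 0.0497
turn units -0.0009 then shift units [ 0.0094 -0.0202  0.1594]
```

```bash
python3 -m crank '[[0.01,-0.02,0.05,0],[0,0,0.05,0],[0,0,0.055,0],[0,0,0,0],[0,0,0,0],[0.05,0,0,0],[0.04,0,0,0],[0.02,0,0,0],[0,0,0,0],[0,0,0,0]]'
python3 - <<'E'
from h import *
plan(-.05,-.010,.026,BA)
for i in range(3):
    p,d=robot.snapshot('side');print(robot.get_obs()['wrist_force'].round(2))
cv2.imwrite('pics/s1.png',cv2.resize(p[100:290,180:360,::-1],None,fx=3,fy=3))
print(mould('side',p,d)); c,a,w,k=mould('top');print(tobed(c),a-BA,w,k)
E
```

```text
time: 3.85
tool_pos: [0.4869, 0.0573, 0.0285]
ee_rot: [3.142, -0.0, -0.14]
wrist_force: [0.1, 0.1, 0.7]
width: 0.0497
t 3.85 tool bed [-0.0762 -0.0088] z 0.0285 yaw-BA -0.0001 F [0.14 0.08 0.71] w 0.0497
turn units -0.0001 then shift units [0.1311 0.0061 0.0123]
[ 0.84 -0.81 -0.25]
[0.63 1.44 0.13]
[ 0.27 -0.48 -0.39]
(array([0.54206729, 0.0247381 ]), np.float32(-0.25688764), [0.12928692996501923, 0.22774527966976166], np.int64(1651))
[-0.0063817  -0.02908849] -0.12338182 [0.10956037789583206, 0.21947181224822998] 1150
```

View pics/s1.png

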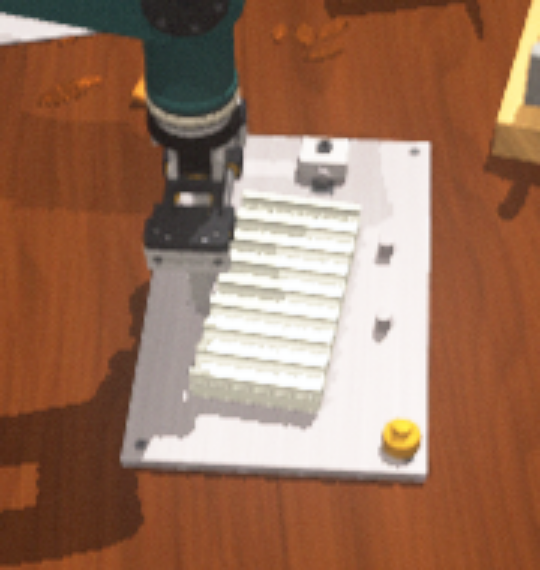

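```bash
python3 -m crank '[[0.02,0,0,0],[0.02,0,0,0],[0.02,0,0,0],[0.02,0,0,0],[0.02,0,0,0],[0.02,0,0,0],[0,0,0,0],[0,0,0,0],[0,0,0,0],[0,0,0,0]]'
python3 - <<'E'
from h import *
plan(-.040,-.010,.026,BA)
p,d=robot.snapshot('top');c,a,w,k=mould('top',p,d);print(tobed(c),a-BA,w,k,robot.get_obs()['wrist_force'])
E
```

```text
time: 5.3
tool_pos: [0.5106, 0.054, 0.0285]
ee_rot: [3.142, -0.0, -0.139]
wrist_force: [0.4, -0.5, 0.3]
width: 0.0499
t 5.3 tool bed [-0.0523 -0.0088] z 0.0285 yaw-BA -0.0001 F [ 0.44 -0.5   0.32] w 0.0499
turn units -0.0 then shift units [0.0613 0.0061 0.0126]
[ 0.01556909 -0.02655704] -0.07003571 [0.1097630187869072, 0.2196064591407776] 962 [ 0.00281891 -0.60547178 -0.10743234]
```

```bash
python3 -m crank '[[0.01,0,0,0],[0.01,0,0,0],[0.01,0,0,0],[0,0,0,0],[0,0,0,0],[0,0,0,0],[0,0,0,0],[0,0,0,0],[0,0,0,0],[0,0,0,0]]'
cat > lk.py <<'E'
from h import *
o=robot.get_obs();F=[];pp=[]
p,d=robot.snapshot('top');F.append(robot.get_obs()['wrist_force']);robot.snapshot('top');F.append(robot.get_obs()['wrist_force'])
F.append(o['wrist_force']);F=np.mean(F,0);c,s=np.cos(BA),np.sin(BA)
c,a,w,k=mould('top',p,d);f=tobed(F[:2]+BC)
print('F bed',f.round(2),'tool',tobed(robot.get_obs()['tool_pos'][:2]).round(4),'mould',tobed(c).round(4),round(a-BA,4),w,k)
E
python3 lk.py
```

```text
time: 6.6
tool_pos: [0.5167, 0.0531, 0.0285]
ee_rot: [3.142, -0.0, -0.14]
wrist_force: [1.0, -0.2, 0.0]
width: 0.0498
F bed [0.29 0.08] tool [-0.0462 -0.0088] mould [ 0.0211 -0.0251] -0.0431 [0.109687440097332, 0.21976624429225922] 908
```

```bash
python3 -m crank '[[0.005,0,0,0],[0.005,0,0,0],[0.005,0,0,0],[0,0,0,0],[0,0,0,0],[0,0,0,0],[0,0,0,0],[0,0,0,0],[0,0,0,0],[0,0,0,0]]'
python3 lk.py
```

```text
time: 7.95
tool_pos: [0.5196, 0.0528, 0.0285]
ee_rot: [3.142, -0.0, -0.139]
wrist_force: [0.1, 0.8, -0.8]
width: 0.0496
F bed [-0.64  0.41] tool [-0.0432 -0.0088] mould [ 0.0237 -0.024 ] -0.0159 [0.10941525548696518, 0.22021879255771637] 878
```

```bash
python3 -m crank '[[0.005,0,0,0],[0,0,0,0],[0.005,0,0,0],[0,0,0,0],[0,0,0,0],[0,0,0,0],[0,0,0,0],[0,0,0,0],[0,0,0,0],[0,0,0,0]]'
python3 lk.py
```

```text
time: 9.3
tool_pos: [0.52, 0.0526, 0.0281]
ee_rot: [3.141, 0.003, -0.139]
wrist_force: [-5.1, -0.2, 3.4]
width: 0.0499
F bed [-5.31 -0.49] tool [-0.0427 -0.0088] mould [ 0.0231 -0.0238] 0.0002 [0.10952471196651459, 0.21956975758075714] 841
```

```bash
python3 -m crank '[[0.002,0,0,0],[0.002,0,0,0],[0,0,0,0],[0,0,0,0],[0,0,0,0],[0,0,0,0],[0,0,0,0],[0,0,0,0],[0,0,0,0],[0,0,0,0]]'
python3 lk.py
```

```text
time: 10.65
tool_pos: [0.5201, 0.0526, 0.028]
ee_rot: [3.141, 0.005, -0.139]
wrist_force: [-7.4, 0.6, 3.7]
width: 0.0498
F bed [-7.62  0.24] tool [-0.0427 -0.0088] mould [ 0.0229 -0.0238] 0.0002 [0.10984189808368683, 0.21956975758075714] 840
```

```bash
python3 -m crank '[[0.002,0,0,0],[0.002,0,0,0],[0.001,0,0,0],[0,0,0,0],[0,0,0,0],[0,0,0,0],[0,0,0,0],[0,0,0,0],[0,0,0,0],[0,0,0,0]]'
python3 lk.py
```

```text
time: 12.0
tool_pos: [0.5201, 0.0527, 0.0277]
ee_rot: [3.141, 0.008, -0.139]
wrist_force: [-9.0, 0.9, 3.7]
width: 0.05
F bed [-8.99  0.09] tool [-0.0427 -0.0088] mould [ 0.0229 -0.0238] 0.0002 [0.10984189808368683, 0.21956975758075714] 814
```

```bash
python3 -m crank '[[-0.03,0,0,0],[-0.05,0,0,0],[0,0,-0.2,0],[0,0,-0.2,0],[0,0,0,-0.1],[0,0,0,-0.1],[0,0,0,-0.1],[0,0,0,-0.1],[0,0,0,-0.1],[0,0,0,-0.1]]'
python3 -m crank '[[0,0,0,-0.1],[0,0,0,-0.1],[0,0,0,-0.1],[0,0,0,-0.1],[0,0,0,0],[0,0,0,0],[0,0,0,0],[0,0,0,0],[0,0,0,0],[0,0,0,0]]'
python3 - <<'E'
from h import *
plan(.022,-.165,.1,BA+np.pi/2)
E
python3 lk.py
```

```text
time: 13.35
tool_pos: [0.5077, 0.0544, 0.1088]
ee_rot: [3.14, -0.001, 0.808]
wrist_force: [0.8, 0.1, -0.4]
width: 0.0498
time: 14.6
tool_pos: [0.5075, 0.0544, 0.1085]
ee_rot: [3.142, 0.0, 1.431]
wrist_force: [0.6, -0.2, -0.1]
width: 0.0496
t 14.6 tool bed [-0.0554 -0.0088] z 0.1085 yaw-BA 1.5705 F [ 0.61 -0.24 -0.11] w 0.0496
turn units -0.0002 then shift units [-0.7811  0.3872  0.0423]
F bed [0.09 0.22] tool [-0.0555 -0.0088] mould [ 0.0229 -0.0238] 0.0002 [0.10992690920829773, 0.2196883112192154] 828
```

```bash
python3 -m crank '[[-0.195,0.097,0,0],[-0.195,0.097,0,0],[-0.195,0.097,0,0],[-0.195,0.097,0,0],[0,0,0,0],[0,0,0.15,0],[0,0,0.15,0],[0,0,0.1,0],[0,0,0,0],[0,0,0,0]]'
python3 - <<'E'
from h import *
plan(.022,-.145,.028,BA+np.pi/2)
p,d=robot.snapshot('side');cv2.imwrite('pics/s2.png',cv2.resize(p[100:290,180:360,::-1],None,fx=3,fy=3))
p,d=robot.snapshot('top');cv2.imwrite('pics/t2.png',cv2.resize(p[140:310,140:350,::-1],None,fx=3.5,fy=3.5))
E
```

```text
time: 15.95
tool_pos: [0.5632, -0.1104, 0.0295]
ee_rot: [3.14, 0.0, 1.432]
wrist_force: [0.7, 0.6, 0.7]
width: 0.0495
t 15.95 tool bed [ 0.0226 -0.1642] z 0.0295 yaw-BA 1.5713 F [0.67 0.62 0.7 ] w 0.0495
turn units 0.0003 then shift units [ 0.0962 -0.003   0.0077]
```

View pics/s2.png

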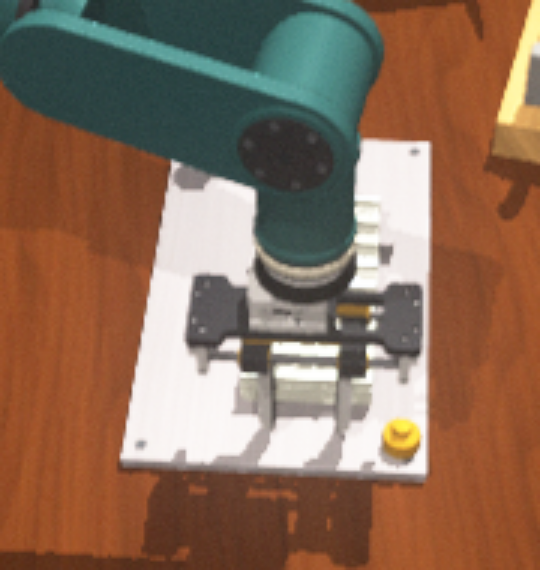

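View pics/t2.png

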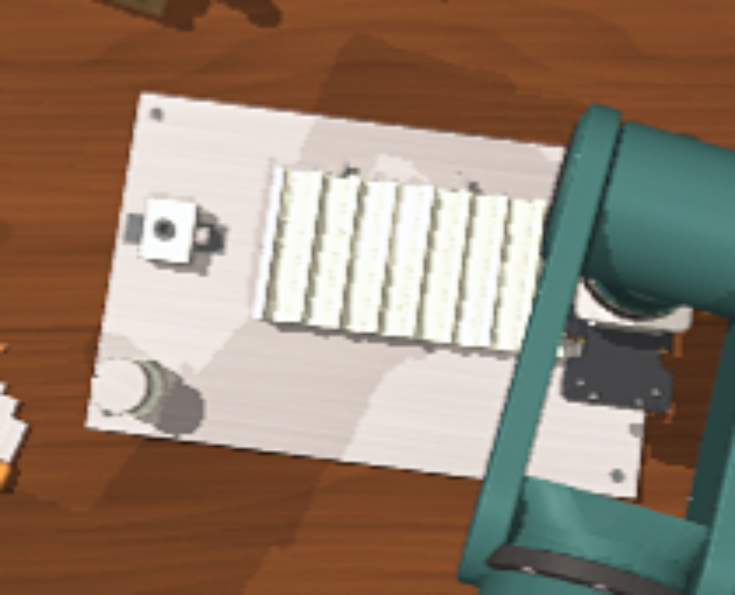

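```bash
python3 -m crank '[[0.04,0,0,0],[0.04,0,0,0],[0.03,0,0,0],[0.02,0,0,0],[0.02,0,0,0],[0.02,0,0,0],[0.02,0,0,0],[0.02,0,0,0],[0.02,0,0,0],[0,0,0,0]]'
cat > l2.py <<'E'
from h import *
import sys
plan(.022,-.10,.028,BA+np.pi/2)
p,d=robot.snapshot('top');F1=robot.get_obs()['wrist_force'];robot.snapshot('top');F2=robot.get_obs()['wrist_force']
print('Fbed',tobed(F1[:2]+BC).round(1),tobed(F2[:2]+BC).round(1))
C=cloud('top',d);B=tobed(C[...,:2])
m=(C[...,2]>.037)&(C[...,2]<.05)&(B[...,0]>-.05)&(B[...,0]<.085)&(B[...,1]>-.10)&(B[...,1]<.16)
n,l,s,_=cv2.connectedComponentsWithStats(cv2.morphologyEx(m.astype(np.uint8),cv2.MORPH_CLOSE,np.ones((5,5))));k=1+np.argmax(s[1:,4]);v,u=np.where((l==k)&m)
P=tobed(onz('top',np.c_[u,v],.044)[:,:2])
# +x edge per y-bin, and +y edge per x bin
e=[];
for y in np.arange(-.05,.12,.01):
    q=P[(P[:,1]>=y)&(P[:,1]<y+.01)]
    if len(q)>8:e.append((y+.005,q[:,0].max()))
e=np.array(e)
if len(e)>3:
    f=np.polyfit(e[:,0],e[:,1],1);print('x edge slope',f[0].round(4),'at dowels',np.polyval(f,[-.045,.045]).round(4),len(e))
g=[P[(P[:,0]>=x)&(P[:,0]<x+.01),1].max() for x in np.arange(-.02,.06,.01) if ((P[:,0]>=x)&(P[:,0]<x+.01)).sum()>5]
print('y end',np.round(g,4))
cv2.imwrite(sys.argv[1],cv2.resize(p[140:310,140:350,::-1],None,fx=3.5,fy=3.5))
E
python3 l2.py pics/t3.png
```

```text
time: 17.3
tool_pos: [0.569, -0.0647, 0.0284]
ee_rot: [-3.141, -0.001, 1.432]
wrist_force: [-0.7, 0.1, -0.6]
width: 0.0497
t 17.3 tool bed [ 0.022  -0.1182] z 0.0284 yaw-BA 1.5712 F [-0.69  0.08 -0.56] w 0.0497
turn units 0.0002 then shift units [ 0.091  -0.0001  0.0019]
Fbed [-0.4  0.4] [-0.5 -0.2]
x edge slope 0.0128 at dowels [0.0742 0.0754] 14
y end [0.1116 0.1115 0.1105 0.1116 0.1111 0.1115 0.1116 0.1107]
```

View pics/t3.png

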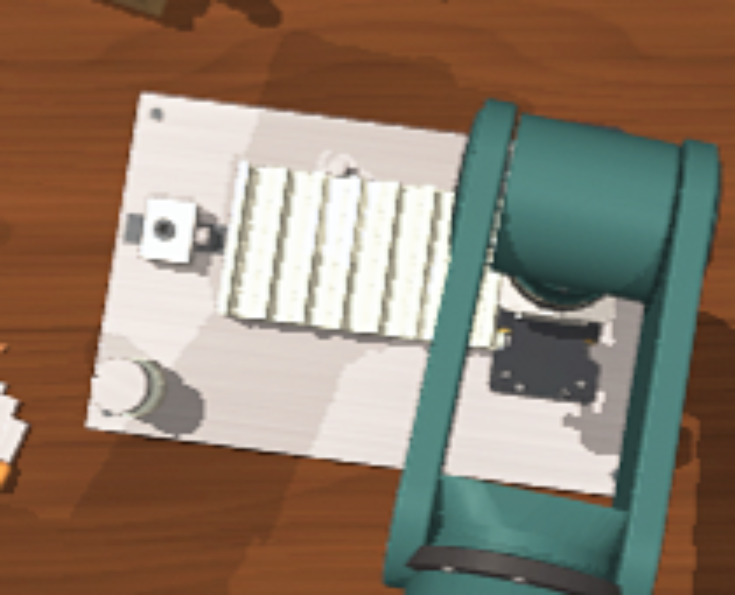

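```bash
python3 -m crank '[[0.02,0,0,0],[0.02,0,0,0],[0.01,0,0,0],[0.01,0,0,0],[0,0,0,0],[0,0,0,0],[0,0,0,0],[0,0,0,0],[0,0,0,0],[0,0,0,0]]'
python3 l2.py pics/t4.png
```

```text
time: 18.65
tool_pos: [0.5707, -0.0535, 0.0285]
ee_rot: [3.142, 0.0, 1.431]
wrist_force: [0.0, 0.7, 0.8]
width: 0.0497
t 18.65 tool bed [ 0.0221 -0.1068] z 0.0285 yaw-BA 1.5706 F [0.03 0.73 0.78] w 0.0497
turn units -0.0001 then shift units [ 0.0341 -0.0006  0.0024]
Fbed [0.8 0.8] [-0.   0.1]
x edge slope 0.0076 at dowels [0.0751 0.0758] 12
y end [0.1226 0.1229 0.1232 0.1222 0.123  0.1228 0.1232 0.123 ]
```

View pics/t4.png

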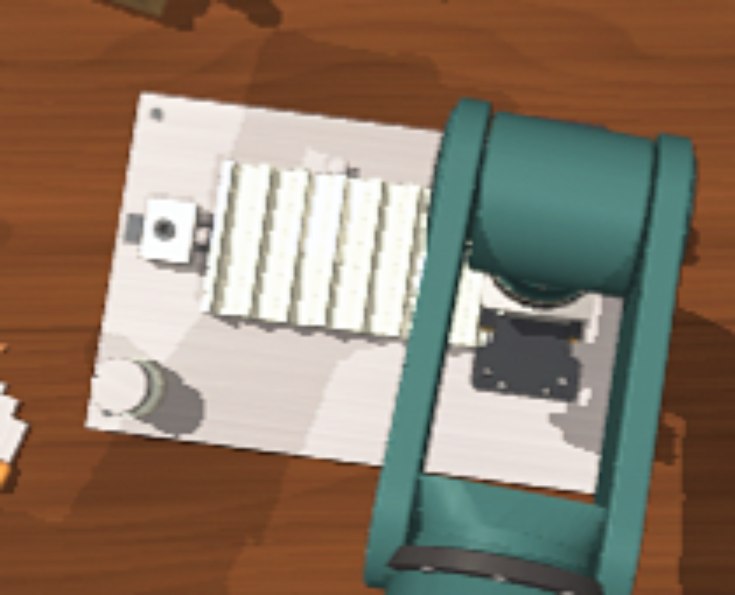

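```bash
python3 -m crank '[[0.005,0,0,0],[0.005,0,0,0],[0.005,0,0,0],[0.005,0,0,0],[0,0,0,0],[0,0,0,0],[0,0,0,0],[0,0,0,0],[0,0,0,0],[0,0,0,0]]'
python3 l2.py pics/t5.png
```

```text
time: 20.0
tool_pos: [0.5712, -0.0495, 0.0285]
ee_rot: [3.142, 0.0, 1.431]
wrist_force: [-0.0, 0.6, 0.6]
width: 0.05
t 20.0 tool bed [ 0.0221 -0.1028] z 0.0285 yaw-BA 1.5707 F [-0.01  0.58  0.57] w 0.05
turn units -0.0001 then shift units [ 0.0139 -0.0006  0.0025]
Fbed [ 0.2 -0.1] [-0.2 -0. ]
x edge slope 0.0008 at dowels [0.0756 0.0757] 13
y end [0.1267 0.1265 0.1583 0.157  0.1586 0.1573 0.1268 0.1259]
```

Still free. I'll continue in 1 mm steps and check the force each time.

```bash
python3 -m crank '[[0.005,0,0,0],[0,0,0,0],[0.005,0,0,0],[0,0,0,0],[0,0,0,0],[0,0,0,0],[0,0,0,0],[0,0,0,0],[0,0,0,0],[0,0,0,0]]'
python3 l2.py pics/t6.png
```

```text
time: 21.35
tool_pos: [0.5715, -0.0474, 0.0285]
ee_rot: [3.142, -0.0, 1.431]
wrist_force: [0.0, -0.2, 0.2]
width: 0.0499
t 21.35 tool bed [ 0.0221 -0.1007] z 0.0285 yaw-BA 1.5707 F [ 0.03 -0.22  0.19] w 0.0499
turn units -0.0001 then shift units [ 0.0037 -0.0007  0.0024]
Fbed [0.9 0.6] [ 0.2 -0.6]
x edge slope -0.0187 at dowels [0.0769 0.0753] 12
y end [0.1288 0.1286 0.1281 0.1288 0.1287 0.1278 0.1285 0.1284]
```

```bash
python3 -m crank '[[0.005,0,0,0],[0,0,0,0],[0.005,0,0,0],[0,0,0,0],[0,0,0,0],[0,0,0,0],[0,0,0,0],[0,0,0,0],[0,0,0,0],[0,0,0,0]]'
python3 l2.py pics/t7.png
```

```text
time: 22.7
tool_pos: [0.5716, -0.0465, 0.0285]
ee_rot: [-3.142, 0.002, 1.431]
wrist_force: [-0.8, -4.9, -1.0]
width: 0.0495
t 22.7 tool bed [ 0.0221 -0.0998] z 0.0285 yaw-BA 1.5705 F [-0.8  -4.91 -0.99] w 0.0495
turn units -0.0002 then shift units [-0.0011 -0.0005  0.0024]
Fbed [ 0.3 -5.2] [-0.3 -5.6]
x edge slope -0.0208 at dowels [0.0772 0.0753] 12
y end [0.1295 0.129  0.1579 0.1594 0.1586 0.1569 0.1556 0.1297]
```

```bash
python3 -m crank '[[-0.02,0,0,0],[-0.04,0,0,0],[-0.04,0,0,0],[0,0,-0.2,0],[0,0,-0.2,0],[0,0,0,0.1],[0,0,0,0.1],[0,0,0,0.1],[0,0,0,0.1],[0,0,0,0.1]]'
python3 -m crank '[[0,0,0,0.1],[0,0,0,0.1],[0,0,0,0.1],[0,0,0,0.1],[0,0,0,0.1],[-0.25,0,0,0],[-0.25,0,0,0],[-0.25,0,0,0],[0,0,0,0],[0,0,0,0]]'
python3 l2.py pics/t8.png; python3 lk.py
```

```text
time: 24.05
tool_pos: [0.5689, -0.0655, 0.1084]
ee_rot: [-3.141, -0.0, 0.64]
wrist_force: [-0.1, 0.8, 1.1]
width: 0.0496
time: 25.3
tool_pos: [0.4213, -0.0447, 0.1091]
ee_rot: [-3.142, -0.002, -0.14]
wrist_force: [-1.0, 0.1, -0.4]
width: 0.05
t 25.3 tool bed [-0.127  -0.1189] z 0.1091 yaw-BA -0.0004 F [-0.99  0.15 -0.43] w 0.05
turn units -1.0002 then shift units [0.0946 0.745  0.4056]
Fbed [0.4 1. ] [0.5 0. ]
x edge slope 0.0018 at dowels [0.075  0.0752] 14
y end [0.1295 0.129  0.1575 0.1594 0.1586 0.1577 0.1535 0.1297]
F bed [ 0.05 -0.48] tool [-0.1267 -0.1189] mould [0.0228 0.0199] 0.0002 [0.10992802679538727, 0.21959269046783447] 1750
```

View pics/t8.png

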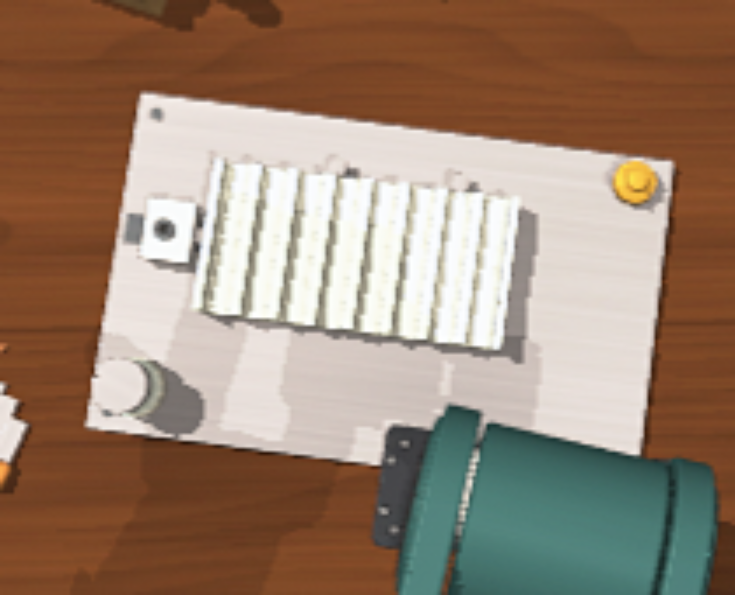

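The end is on the stop and the image shows the mould square. I'll push it once more, gently, against the dowels to confirm it is seated.

```bash
python3 -m crank '[[0,-0.2,0,0],[0,-0.2,0,0],[0,-0.2,0,0],[0.15,0,0,0],[0.13,0,0,0],[0,0,0,0],[0,0,0.2,0],[0,0,0.2,0],[0,0,0,0],[0,0,0,0]]'
python3 - <<'E'
from h import *
plan(-.044,.005,.028,BA)
E
```

```text
time: 26.75
tool_pos: [0.4933, 0.0666, 0.0298]
ee_rot: [-3.141, -0.002, -0.139]
wrist_force: [0.7, -0.0, 0.9]
width: 0.05
t 26.75 tool bed [-0.0712  0.0014] z 0.0298 yaw-BA -0.0001 F [ 0.69 -0.03  0.87] w 0.05
turn units -0.0001 then shift units [ 0.1359 -0.0182  0.0091]
```

```bash
python3 -m crank '[[0.03,-0.01,0,0],[0.03,0,0,0],[0.03,0,0,0],[0.02,0,0,0],[0.01,0,0,0],[0.01,0,0,0],[0.005,0,0,0],[0,0,0,0],[0,0,0,0],[0,0,0,0]]'
python3 lk.py
```

```text
time: 28.0
tool_pos: [0.5195, 0.0648, 0.0285]
ee_rot: [3.142, -0.0, -0.139]
wrist_force: [-0.1, 0.3, -0.1]
width: 0.0497
F bed [-0.17 -0.01] tool [-0.0449  0.0032] mould [0.0234 0.0199] -0.0012 [0.10881631076335907, 0.2196068912744522] 790
```

```bash
python3 -m crank '[[0.005,0,0,0],[0.005,0,0,0],[0.005,0,0,0],[0,0,0,0],[0.005,0,0,0],[0,0,0,0],[0,0,0,0],[0,0,0,0],[0,0,0,0],[0,0,0,0]]'
python3 lk.py
```

```text
time: 29.35
tool_pos: [0.5217, 0.0645, 0.028]
ee_rot: [3.141, 0.004, -0.14]
wrist_force: [-6.4, 0.2, 2.2]
width: 0.0501
F bed [-6.35  0.4 ] tool [-0.0427  0.0032] mould [0.0234 0.0199] -0.0012 [0.10881631076335907, 0.2196068912744522] 702
```

It stopped at the same tool position as before (-0.0427) with 6.4 N, so it is seated. Now I'll let go and retreat.

```bash
python3 -m crank '[[-0.02,0,0,0],[-0.05,0,0,0],[-0.05,0,0,0],[0,0,-0.2,0],[0,0,-0.25,0],[-0.2,0.2,-0.1,0],[-0.1,0.25,0,0],[0,0.25,0,0],[0,0,0,0],[0,0,0,0]]'
python3 l2.py pics/t9.png; python3 lk.py
python3 - <<'E'
from h import *
p,d=robot.snapshot('side');cv2.imwrite('pics/s9.png',cv2.resize(p[100:290,180:360,::-1],None,fx=3,fy=3))
E
```

```text
time: 30.7
tool_pos: [0.4208, -0.0624, 0.1385]
ee_rot: [-3.141, -0.001, -0.14]
wrist_force: [0.1, -0.4, -0.2]
width: 0.0501
t 30.7 tool bed [-0.1251 -0.1365] z 0.1385 yaw-BA -0.0007 F [ 0.13 -0.42 -0.16] w 0.0501
turn units -1.0004 then shift units [0.1823 0.7353 0.5525]
Fbed [0.4 0.6] [-0.3  0.1]
x edge slope -0.0112 at dowels [0.077 0.076] 13
y end [0.1295 0.129  0.1452 0.1566 0.1582 0.1503 0.1507 0.1297]
F bed [-0.16  0.48] tool [-0.1249 -0.1357] mould [0.0228 0.0199] 0.0002 [0.10992802679538727, 0.21967151761054993] 1768
```

View pics/s9.png

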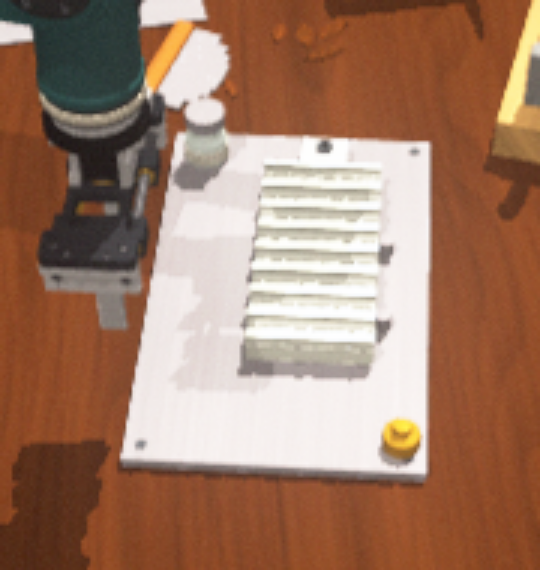

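View pics/t9.png

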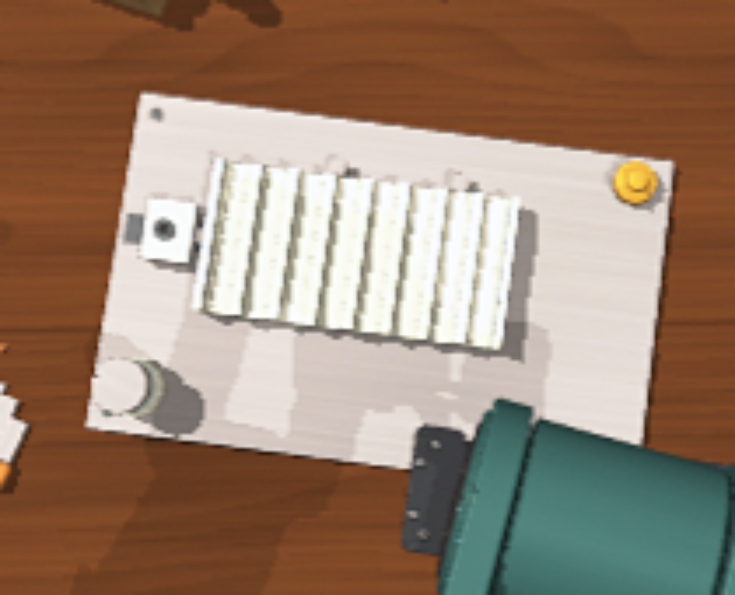

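The mould is square against the dowels and on the stop. The jar and weight haven't moved, and the gripper is clear.

```bash
python3 -c "
from bench import robot
print(robot.close_job())"
```

```text
the job is handed in; nothing more can be done
None
```

The mould is home against both dowels and the end stop, and I handed the job in at about 31 s of the 72 s. The hand-in reports no verdict.

**What I did:**
- I pushed the mould in bed +x with the two half-open fingers until it squared on both dowels, at about 9 N in all.
- I then slid it in bed +y by its end until it met the stop nose, at about 5.3 N.
- A last gentle push of 6.4 N on the dowels stopped at the same tool position as the first one, so it had not drifted.
- I backed off clear of everything before handing in.

**Last checks:**
- **Pose:** the top camera put the mould centre at bed (22.8, 19.9) mm, turned 0.0002 rad. Home is x = 23 mm, and the end at about 129.9 mm is where the stop was felt.
- **Bystanders:** the jar and the weight are where they were in the last pictures. I checked them by eye only, and the gripper never came near the gauge, knife or brush.

**Checks that disagreed:**
- A cruder fit of the dowel-side edge varied in slope between -0.02 and +0.013 rad, which is pixel noise.
- The dowel-side edge read about 1 to 2 mm short of the dowel line in that same fit.
- The side camera put the mould about 5 mm off the top camera's value along the bed at the start.
- I relied on the top camera and on contact force. The dowel and stop forces themselves were never measured directly, only the total at the wrist.

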